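Crank the worm-driven tilt stage level and log its position

ROBOT

A 6-joint arm with a two-finger parallel gripper is mounted at the origin on the work surface. World frame = base frame: x ahead of the robot, y to its left, z up, the work surface at z = 0. Lengths are in m, angles in rad, forces in N, time in s.
With the tool pointing down it reaches from about 0.375 to 0.9 m from the base axis. Payload 3.1 kg.
Tool frame: the origin (TCP) lies midway between the tips of the shut fingers; the grasp point (between the pads) lies 19 mm behind it; z points along the fingers, y is the direction in which the jaws open and shut (so a half turn about z gives the same grasp; the last joint's range is limited). The gripper opens to 85 mm and grips with 20 to 120 N. Pads are 22 mm wide; open, the fingers measure 114 mm over their backs; the gripper's body (76 mm by 85 mm) begins 54 mm behind the grasp point. The pads swing forward as they close: fully open they stand 13 mm farther back than shut.
Start: joints at [-0.178, 0.527, 1.433, -0, 1.181, -0.178], TCP at [0.625, 0, 0.231] pointing down, gripper open.
Joint ranges: [-3.08, 3.08], [-0.75, 2.2], [0.22, 2.44], [-1.43, 4.57], [0, 2.65], [-2.85, 2.85]. Speed limits (rad/s): [2.79, 2.79, 3.14, 3.14, 3.14, 3.14].

INTERFACE

Orientations are given as a unit quaternion [x, y, z, w].
In Python, from station import manip gives the robot as it stands.
- The arm moves only by the tool servo_tool, never from a script. Its argument "motion" is a list of rows, each a list of 7 numbers: the shift along the tool's x, y, z in mm, then the turn, a rotation vector about the tool's x, y, z in rad, then the opening, from -1 (shut) to 1 (fully open), so that 0 is half open. In form: [[x, y, z, rx, ry, rz, hand], ...]. A call has 1 to 12 rows; each row shifts and turns the pose as measured when the row begins, along the tool's axes as they then stand; what a row does not reach is not made up. A row lasts 1/12 s, in which the tool goes at most 41.7 mm and 7.16 degrees, less where a joint would pass 70% of its speed; a pose out of reach is approached as far as the arm can. A call with a gripper value outside its range is refused whole. The fingers move at their own pace and stop on an object; "grip_force" is the grip in N (left out, the last holds). Time passes only in rows, so rows that do not move let the fingers close. It gives the time, the measured TCP pose, the force and the opening at its end, in the units of the state.
- manip.sense(): the state, without advancing time (a new reading comes with each control period).
- manip.snapshot(name): name is "scene" or "side" or "wrist"; returns a dict with "frame" (420x560x3 uint8, red, green, blue), "mtx" (3x3 intrinsics, pixels), "dist_coeffs" ([k1, k2, p1, p2, k3] as OpenCV has them; the pictures are not rectified), "world_from_camera" (4x4, takes a point from camera to world coordinates). Camera axes: x right, y up, looking along -z (the intrinsics and any distortion apply to the point x, -y, -z); pixel columns grow to the right and rows downward; lengths in m; the calibration is good to about 2 mm. A picture is of the moment at which its call begins. There is no depth.
- manip.sign_off(): hands the job in, once; it reports no verdict.
The state is a dict: "t": time; "q": joint angles; "qd": joint speeds; "tau": joint torques, N m; "tcp_pos": TCP position; "tool_rot": TCP orientation; "force": force on the tool from outside, world axes, zero at the start; "ft_torque": the same for the moment, N m; "finger_gap": opening from 0.0 (shut) to 1.0 (fully open).
Only numpy, scipy, OpenCV 4.12 (cv2) and the standard library are available. Lean on these libraries where they do the work, as an engineer would, in place of code of your own. Each camera call takes 0.05 s, during which the arm holds its last target.

TASK

The tilt stage on the lab bench stands about one division short of level. Crank its worm drive clockwise (seen from above), several turns, until the long mark on the dial is right under the pointer (the sample plate is then level), then roll the thumbwheel of the position counter until the 4 stands centred in its window. Do not push the dial or the plate itself, leave the bottle, jar and beaker where they are, and finish with the hand clear.

Things in the scene. Friction and masses are not known exactly. Their poses are not given: they have to be found in the camera images.
- stage: tilt stage, bolted down: base plate 190 (x) x 240 (y) x 12 mm, origin at the centre of its underside, z up. At y = -65 mm a white worm box 90 x 90 mm, 135 mm high, crank on top; beside it the dial drum (y 0 to 28 mm) and sample plate (y 37 to 95 mm) on one shaft along y, 78 mm above the bench; a post at y = 110 mm. All but the crank is below 150 mm.
- tilt_plate: the slow output, one piece: aluminium drum, radius 62 mm, 28 mm wide (rim top 140 mm up), dark marks every 20 degrees on the rim, and the 130 x 58 mm sample plate. Origin on the shaft at the drum's worm-box end, y along the shaft; z is up when level. Ordinary marks cover the plate-side third of the rim, the one long mark its whole width; it starts on the stage's -x side of the pointer.
- pointer (a point): free tip of the fixed steel pointer blade (2.6 mm wide, 144 mm above the bench) just above the top of the drum's rim; the blade covers the worm-box half of the rim
- dial (a joint): angle of drum and plate, rad: 0 = long mark under the pointer and plate level; starts between -0.42 and -0.28. One division is 0.349 rad (20 degrees). It moves only through the worm: crank angle / 60, so 6 degrees a crank turn; it stays where it is left.
- crank_axis (a point): on the crank's vertical axis, at the top face of its black disc (84 mm diameter, 10 mm thick; top face 150 mm above the bench)
- crank_pin (a point): middle of the exposed crank pin that stands on the disc: a vertical steel sleeve 14 mm in diameter that spins freely, from 151 to 189 mm above the bench (this point at 170 mm), 32 mm from the crank axis. It goes round with the crank. Push it round or hold it loosely; it takes 1 to 3 N.
- crank (a joint): crank angle, rad, many turns: grows clockwise seen from above and equals 60 x dial, so it reads 0 when the dial is at 0; at the start -25 to -16.8 (about 2.7 to 4 turns to go). Friction holds it wherever it is left. At joint value 0 the pin is on the stage's -x side of the axis.
- counter: the position counter, a grey box 110 (x) x 120 (y) x 71 mm bolted to the bench, origin at the centre of its underside, z up. A flat black thumbwheel (vertical axis) stands 14 mm out of a slot in its -x face.
- wheel_axis (a point): centre of the thumbwheel, half-way through its thickness: radius 50 mm over the knurls (40 rounded ribs, 3 mm deep), 14 mm thick, from 51 to 65 mm above the bench; 19 mm towards -x of the box's middle. Its rim is reachable only at the box's -x side, over about 35 mm to either side.
- window (a point): centre of the 18 (x) x 16 mm window in the top of the box (71 mm high), which shows one white digit of the thumbwheel, 14 mm tall, upright when read from the -x side of the box
- thumbwheel (a joint): thumbwheel angle, rad, grows anticlockwise seen from above (its exposed rim then moves towards the counter's -y). Digit shown = value / 0.6283, so 4 is centred at 2.513; at the start between 0.95 and 1.65. Stops at 0 (digit 0) and 5.65 (digit 9); no clicks, stays where it is left; turning takes about 0.5 N at the rim.
- beaker: bystander: small glass beaker, 54 mm wide, 70 mm high, origin at the centre of its base
- amber_bottle: bystander: amber glass bottle, 60 mm diameter, 140 mm high, origin at the centre of its base
- jar: bystander: white plastic jar, 56 mm diameter, 80 mm high, origin at the centre of its base

How it is judged:
On the way, in this order (a step that is already met when the one before it is completed fails the run):
1. the dial's long mark is cranked under the pointer (value of joint dial between -0.03 and 0.03 rad), for 0.2 s.
2. the counter's thumbwheel is rolled to 4 (value of joint thumbwheel between 2.313 and 2.713 rad), for 0.2 s.
At the end, for the whole second after the job is handed in: the dial's long mark is under the pointer within 0.03 rad (1.7 degrees, a third of a crank turn) and the thumbwheel shows 4 within 0.2 rad (a third of a digit); the dial was set first (all of step 1 and all of step 2); the robot touches nothing.
It fails at once if the dial or plate is pushed directly by the robot (contact force between any of the fingers, the arm and tilt_plate above 3 N).
It fails at once if a bystander is moved (distance of any of beaker, amber_bottle, jar from where it was at the start of the episode above 0.02 m).
It also fails if it takes over 67 s, if anything falls off the work surface, if the arm or the gripper's body presses on something with over 40 N, if the wrist force passes 120 N, or if a joint passes its speed limit or range.

## Working session

There is one attempt and no reset: what is moved stays moved. The work goes in short steps, Python scripts to look and compute and a tool call to move; the robot and the scene stay as the last step left them, time stands still between calls to the robot, and variables do not carry over. Pictures are saved under pics/ and viewed, and the job is handed in when it is done.

Besides the shell and the picture viewer there is one more tool, called after "Emit:" as name(argument=value, ...), one argument or row to a line, values as JSON. servo_tool: Moves the arm, as the interface text tells. Its arguments: {"type":"object","properties":{"motion":{"type":"array"},"grip_force":{"type":"number"}},"required":["motion"]}

```bash
ls; mkdir -p pics; python3 - <<'E'
from station import manip
import cv2,numpy as np
for n in ["scene","side","wrist"]:
    s=manip.snapshot(n); cv2.imwrite(f"pics/{n}0.png",s["frame"][:,:,::-1])
    np.savez(f"pics/{n}0.npz",**s)
    print(n,s["mtx"].round(1).tolist(),np.round(s["dist_coeffs"],4),s["world_from_camera"].round(3).tolist())
print(manip.sense())
E
```

```text
pics
scene [[416.1, 0.0, 280.0], [0.0, 416.1, 212.1], [0.0, 0.0, 1.0]] [-0.092  0.     0.     0.     0.   ] [[-0.169, -0.798, 0.578, 1.223], [0.986, -0.141, 0.093, 0.104], [0.007, 0.586, 0.811, 0.979], [0.0, 0.0, 0.0, 1.0]]
side [[465.1, 0.0, 282.6], [0.0, 465.1, 215.4], [0.0, 0.0, 1.0]] [-0.0015  0.      0.      0.      0.    ] [[-0.716, 0.475, -0.512, -0.184], [-0.698, -0.498, 0.515, 0.776], [-0.01, 0.726, 0.688, 1.148], [0.0, 0.0, 0.0, 1.0]]
wrist [[301.5, 0.0, 280.6], [0.0, 301.5, 208.8], [0.0, 0.0, 1.0]] [0.0006 0.     0.     0.     0.    ] [[1.0, -0.001, 0.001, 0.624], [0.0, 0.946, 0.324, 0.085], [-0.001, -0.324, 0.946, 0.373], [0.0, 0.0, 0.0, 1.0]]
{'t': 0.15, 'q': array([-1.78486535e-01,  5.28210892e-01,  1.43362555e+00, -2.07258230e-05,
        1.18142319e+00, -1.78520968e-01]), 'qd': array([ 0.00021753, -0.00187312, -0.00383114,  0.0008209 ,  0.00046143,
       -0.00105109]), 'tau': array([ 1.17890530e-03, -4.42742836e+01, -1.78276026e+01, -2.15643640e-04,
        5.61750654e-03, -9.84718270e-06]), 'tcp_pos': array([6.24437249e-01, 1.33621966e-04, 2.30578488e-01]), 'tool_rot': array([ 7.07091574e-01,  7.07121497e-01, -4.83227370e-04, -6.79181422e-04]), 'force': array([-0.41292329,  0.19802651, -0.1332404 ]), 'ft_torque': array([ 0.00656956, -0.00252814,  0.02252235]), 'finger_gap': 0.9967216358256081}
```

View pics/scene0.png

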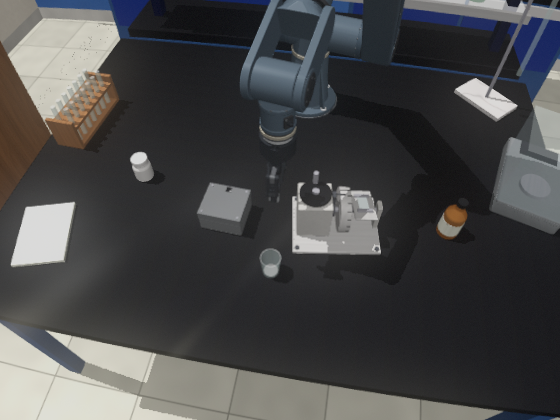

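View pics/side0.png

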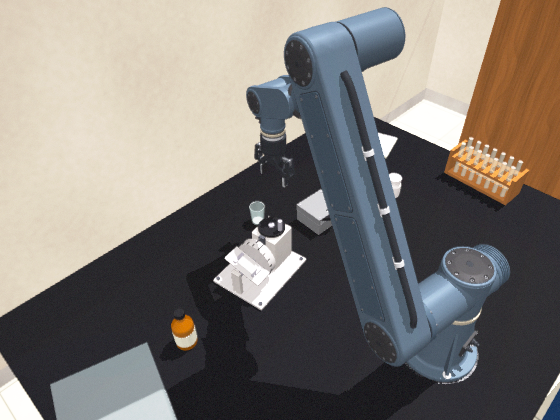

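View pics/wrist0.png

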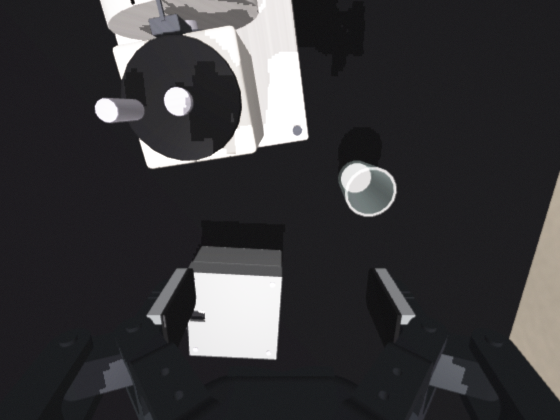

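The wrist view shows the crank disc at about (180,97), its pin top at (107,111), and the counter below with its wheel slot on the -x side at about (195,317). The stage is turned slightly. Next I measure these points.

```bash
cat > h.py <<'E'
import numpy as np,cv2
def load(n): return dict(np.load(f"pics/{n}.npz"))
def ray(s,uv):
    p=cv2.undistortPoints(np.array([[uv]],float),s["mtx"],s["dist_coeffs"])[0,0]
    T=s["world_from_camera"]; d=T[:3,:3]@np.array([p[0],-p[1],-1.0]); return T[:3,3],d
def cast(s,uv,z):
    o,d=ray(s,uv); return o+d*(z-o[2])/d[2]
def proj(s,P):
    T=np.linalg.inv(s["world_from_camera"]); c=T[:3,:3]@np.array(P)+T[:3,3]
    return cv2.projectPoints(np.array([[c[0],-c[1],-c[2]]]),np.zeros(3),np.zeros(3),s["mtx"],s["dist_coeffs"])[0][0,0]
def two(s1,a,s2,b):
    o1,d1=ray(s1,a);o2,d2=ray(s2,b); A=np.stack([d1,-d2],1); t=np.linalg.lstsq(A,o2-o1,rcond=None)[0]
    p,q=o1+t[0]*d1,o2+t[1]*d2; return (p+q)/2,np.linalg.norm(p-q)
E
python3 - <<'E'
from h import *
for n,(x0,x1,y0,y1) in {"wrist0":(80,320,0,180),"scene0":(180,400,150,290),"side0":(190,350,180,310)}.items():
    im=load(n)["frame"][y0:y1,x0:x1,::-1]; f=800//im.shape[1]
    f=min(f,600//im.shape[0]); cv2.imwrite(f"pics/{n}_z.png",cv2.resize(im,None,fx=f,fy=f,interpolation=cv2.INTER_CUBIC)); print(n,f)
im=load("wrist0")["frame"][180:380,80:320,::-1]
cv2.imwrite("pics/wrist0_c.png",cv2.resize(im,None,fx=3,fy=3))
E
```

```text
wrist0 3
scene0 3
side0 4
```

View pics/wrist0_z.png

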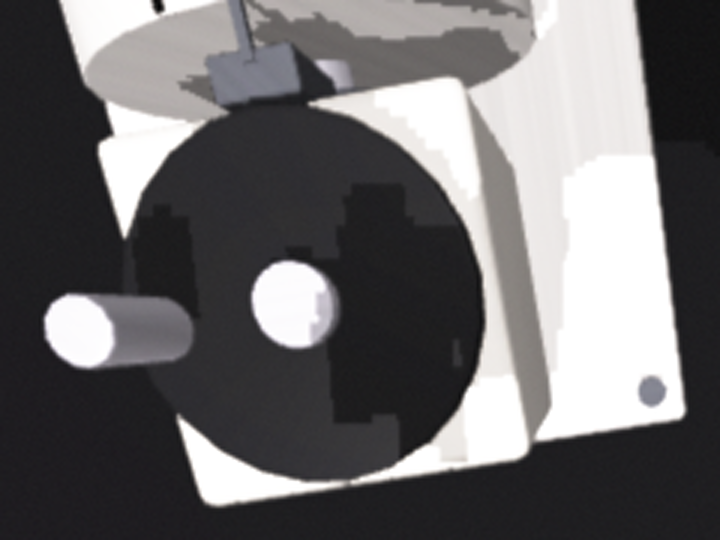

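View pics/wrist0_c.png

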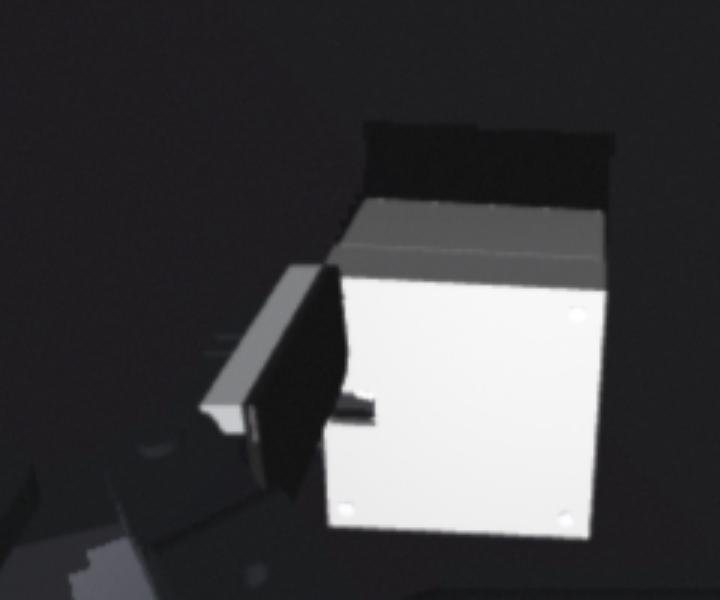

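View pics/scene0_z.png

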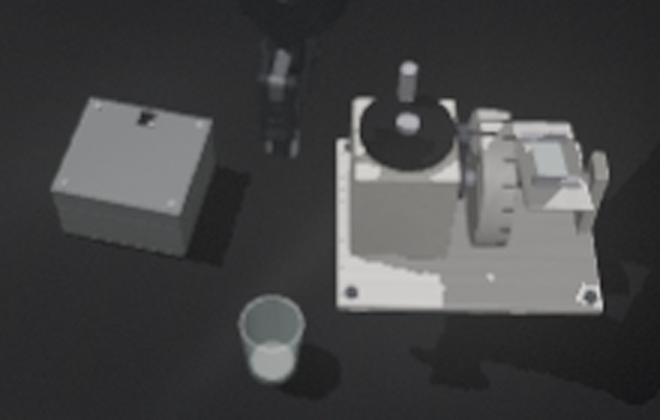

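View pics/side0_z.png

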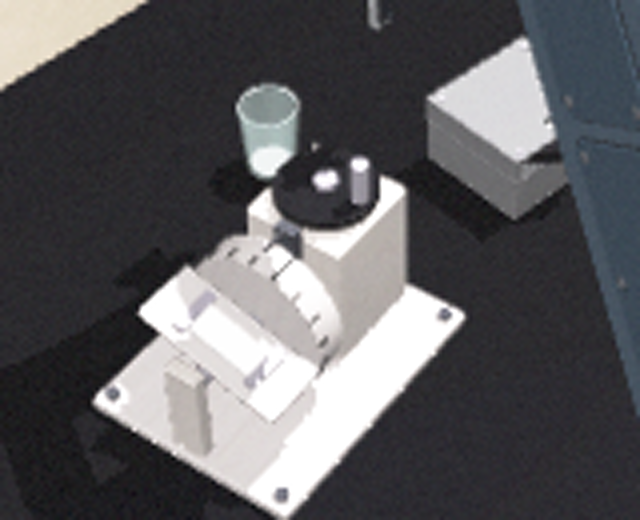

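```bash
python3 - <<'E'
from h import *
s=load("wrist0"); im=s["frame"]; g=im.max(2).astype(int)
# pin top by threshold
m=(im.min(2)>200).astype(np.uint8); 
n,l,st,c=cv2.connectedComponentsWithStats(m)
for i in range(1,n):
    if st[i,4]>150: print(i,st[i].tolist(),c[i].round(1), cast(s,c[i],.189).round(4),cast(s,c[i],.071).round(4))
# disc: cast edge points (hand-read, right/lower side edges) on z=.150, fit circle
E=np.array([(484,310),(478,260),(455,200),(420,150),(370,117),(240,103),(190,135),(150,190),(460,395),(425,440),(390,463),(345,480),(290,474),(240,457),(200,430)])/3+[80,0]
P=np.array([cast(s,e,.150)[:2] for e in E])
A=np.c_[2*P,np.ones(len(P))]; x=np.linalg.lstsq(A,(P**2).sum(1),rcond=None)[0]
r=np.sqrt(x[2]+x[0]**2+x[1]**2); print("disc",x[:2],r, (np.hypot(*(P-x[:2]).T)-r).round(4))
C=np.r_[x[:2],.15]
for nm in["scene0","side0"]: print(nm,proj(load(nm),C))
# counter corners
K=np.array([(343,277),(606,291),(590,539),(328,526)])/3+[80,180]
Q=np.array([cast(s,k,.071)[:2] for k in K]);print(Q.round(4),[np.hypot(*(Q[i]-Q[(i+1)%4])).round(4) for i in range(4)])
# scene counter corners
s2=load("scene0");K=np.array([(91,97),(215,118),(180,215),(52,190)])/3+[180,150]
Q=np.array([cast(s2,k,.071)[:2] for k in K]);print(Q.round(4),[np.hypot(*(Q[i]-Q[(i+1)%4])).round(4) for i in range(4)])
# base plate corner & box top corners
for k,z in (((686,418),.012),((530,457),.135),((458,80),.135),((207,503),.135),((100,145),.135)):
    print(k,cast(s,np.array(k)/3+[80,0],z).round(4))
b=[(450,315)]
# bystanders
print("pin scene", cast(s2,np.array((409,68))/3+[180,150],.189), "hub", cast(s2,np.array((408,123))/3+[180,150],.155))
sd=load("side0"); print("pin side",cast(sd,np.array((362,163))/4+[190,180],.189),"hub",cast(sd,np.array((326,180))/4+[190,180],.155))
print("wrist pin",cast(s,np.array((79,331))/3+[80,0],.189),"hub",cast(s,np.array((290,303))/3+[80,0],.155))
E
```

```text
1 [100, 0, 33, 24, 412] [114.1   7.2] [0.5359 0.1333 0.189 ] [0.4797 0.1646 0.071 ]
3 [236, 0, 72, 147, 6360] [276.  71.] [0.6208 0.1027 0.189 ] [0.619  0.1144 0.071 ]
5 [186, 26, 70, 135, 2217] [230.6  89. ] [0.595  0.0934 0.189 ] [0.5766 0.0991 0.071 ]
6 [113, 34, 35, 45, 646] [125.3  50.9] [0.5383 0.1128 0.189 ] [0.4837 0.1309 0.071 ]
7 [164, 87, 25, 28, 516] [175.7 100.3] [0.5631 0.0873 0.189 ] [0.5243 0.0891 0.071 ]
8 [95, 99, 23, 23, 406] [106.1 110. ] [0.5221 0.082  0.189 ] [0.457  0.0804 0.071 ]
9 [140, 140, 54, 28, 482] [157.7 157.8] [0.5484 0.0543 0.189 ] [0.5001 0.0349 0.071 ]
10 [341, 164, 55, 52, 859] [359.9 181.4] [0.673  0.0396 0.189 ] [0.7047 0.0108 0.071 ]
11 [188, 273, 93, 86, 6947] [235.8 315.6] [ 0.5905 -0.0616  0.189 ] [ 0.5692 -0.1553  0.071 ]
disc [0.5549805 0.0880717] 0.04121761642106455 [-0.0002 -0.0003  0.      0.0009  0.0004  0.0005 -0.0005 -0.0011 -0.0008
 -0.0004 -0.0002  0.0009 -0.      0.0003  0.0004]
scene0 [315.64599961 192.37286664]
side0 [269.75514368 225.7895422 ]
[[ 0.5247 -0.0958]
 [ 0.6249 -0.1018]
 [ 0.6183 -0.223 ]
 [ 0.5072 -0.2161]] [np.float64(0.1003), np.float64(0.1213), np.float64(0.1112), np.float64(0.1215)]
[[ 0.5071 -0.2128]
 [ 0.5118 -0.0916]
 [ 0.6249 -0.0991]
 [ 0.6184 -0.2185]] [np.float64(0.1213), np.float64(0.1133), np.float64(0.1196), np.float64(0.1114)]
(686, 418) [0.6561 0.0469 0.012 ]
(530, 457) [0.6046 0.0498 0.135 ]
(458, 80) [0.5902 0.1361 0.135 ]
(207, 503) [0.5183 0.0375 0.135 ]
(100, 145) [0.5052 0.1227 0.135 ]
pin scene [0.52294268 0.08301928 0.189     ] hub [0.55441839 0.08852777 0.155     ]
pin side [0.51819489 0.07805003 0.189     ] hub [0.54987144 0.0854576  0.155     ]
wrist pin [0.52216673 0.08183816 0.189     ] hub [0.55251585 0.08740277 0.155     ]
```

Emit:
servo_tool(
  motion=[
    [16.5,-20.4,0,0,0,0,0.2],
    [16.5,-20.4,0,0,0,0,0.2],
    [16.5,-20.4,0,0,0,0,0.2],
    [16.5,-20.4,0,0,0,0,0.2],
    [16.5,-20.4,0,0,0,0,0.2],
    [0,0,0,0,0,0,0.2],
  ],
  grip_force=20,
)

```text
t: 0.65
tcp_pos: [0.518, 0.0838, 0.2274]
tool_rot: [0.709, 0.706, -0.002, -0.002]
force: [-1.4, 0.4, -0.4]
finger_gap: 0.599
```

```bash
python3 - <<'E'
from station import manip
from h import *
s=manip.snapshot("wrist"); cv2.imwrite("pics/w1.png",s["frame"][:,:,::-1]); np.savez("pics/w1.npz",**s)
print(manip.sense()["tcp_pos"], s["world_from_camera"][:3,3], proj(s,[.5225,.0825,.189]),proj(s,[.5545,.088,.15]))
E
```

```text
[0.52044227 0.08261101 0.22768186] [0.51817383 0.1682434  0.3700173 ] [289.13976983 242.6656723 ] [329.33906269 214.50751335]
```

View pics/w1.png

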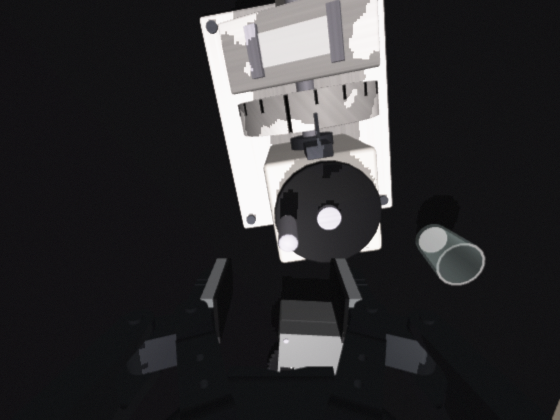

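The pin top is at (288,243), within 1 px of the projected position. The long mark is at (287,115) and the pointer at about x=317. I go down over the pin and close.

Emit:
servo_tool(
  motion=[
    [0,2,22,0,0,0,0.0],
    [0,0,22,0,0,0,-0.2],
    [0,0,18,0,0,0,-0.3],
    [0,0,0,0,0,0,-0.3],
  ],
)

```text
t: 1.03
tcp_pos: [0.5278, 0.0815, 0.1661]
tool_rot: [0.708, 0.706, 0.002, 0.004]
force: [0.1, 0.0, -0.5]
finger_gap: 0.351
```

```bash
python3 - <<'E'
from station import manip
from h import *
x=manip.sense();print(x["tcp_pos"],x["force"],x["finger_gap"],x["t"])
# dial angle: ray with cylinder (stage frame yaw 8.8deg)
s=load("w1"); yaw=np.radians(8.8); ax=np.array([np.cos(yaw),np.sin(yaw),0]); ay=np.array([-np.sin(yaw),np.cos(yaw),0])
c=np.array([.5545,.088,0])+ay*.065; c[2]=.078
def cyl(uv):
    o,d=ray(s,uv); o=o-c; a=np.array([o@ax,o[2]]);b=np.array([d@ax,d[2]])
    A,B,C=b@b,a@b,a@a-.062**2; t=(-B-np.sqrt(B*B-A*C))/A; p=o+t*d
    return np.degrees(np.arctan2(p@ax,p[2])).round(1),(p@ay).round(4)
for uv in [(262,105),(287,95),(288,113),(289,130),(317,97),(346,92),(366,88)]: print(uv,cyl(uv))
print(proj(s,c+ax*0+[0,0,.066]+ay*.004))
E
```

```text
[0.52775301 0.08146867 0.16611469] [ 0.12174659  0.00548518 -0.48439846] 0.3513647280066518 1.0333
(262, 105) (np.float64(-38.9), np.float64(0.0226))
(287, 95) (np.float64(-18.0), np.float64(0.0263))
(288, 113) (np.float64(-19.1), np.float64(0.0139))
(289, 130) (np.float64(-20.1), np.float64(0.0018))
(317, 97) (np.float64(1.6), np.float64(0.0216))
(346, 92) (np.float64(22.2), np.float64(0.0217))
(366, 88) (np.float64(41.1), np.float64(0.0222))
[318.03308495 122.89189331]
```

Emit:
servo_tool(
  motion=[
    [1,-5,2,0,0,0,-0.4],
    [0,0,0,0,0,0,-0.8],
    [0,0,0,0,0,0,-0.8],
    [0,0,0,0,0,0,-0.8],
  ],
  grip_force=20,
)

```text
t: 1.37
tcp_pos: [0.5227, 0.0813, 0.1639]
tool_rot: [0.709, 0.705, 0.001, 0.003]
force: [1.7, 0.4, -7.0]
finger_gap: 0.156
```

```bash
python3 - <<'E'
from station import manip
from h import *
s=manip.snapshot("wrist"); cv2.imwrite("pics/w2.png",s["frame"][:,:,::-1]); np.savez("pics/w2.npz",**s)
x=manip.sense();print(x["tcp_pos"],x["force"],x["finger_gap"],x["t"],x["tool_rot"])
E
```

```text
[0.52265901 0.08134977 0.16383105] [-1.15649777 -0.09514063 -5.75899273] 0.15573200830155262 1.4167 [0.7088163  0.70538636 0.00104496 0.00290395]
```

View pics/w2.png

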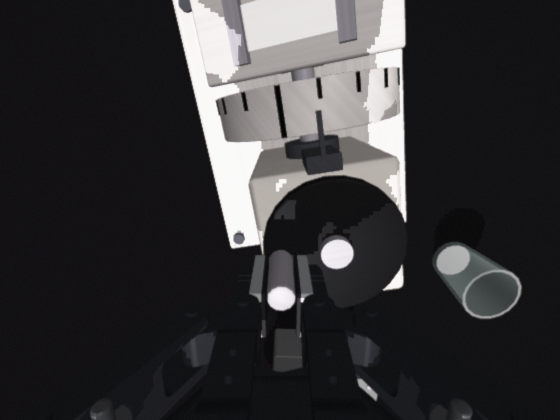

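```bash
cat > arc.py <<'E'
import sys; from h import *
from station import manip
from scipy.spatial.transform import Rotation as Ro
c=np.array([.5542,.0868]); r=.032; zt=.164
def rows(n,step,end=None):
    x=manip.sense(); p=x["tcp_pos"]; R=Ro.from_quat(x["tool_rot"]); v=p[:2]-c
    a0=np.degrees(np.arctan2(v[1],v[0]))%360
    print("ang",a0.round(1),"r",np.hypot(*v).round(4),"p",p.round(4),"F",x["force"].round(1),"gap",round(x["finger_gap"],3),"t",x["t"])
    e=(R.inv()*Ro.from_matrix([[0,1,0],[1,0,0],[0,0,-1]])).as_rotvec(); print("rot err",e.round(4))
    q=p; out=[]
    for k in range(1,n+1):
        a=np.radians(a0-step*k); t=np.r_[c+r*np.array([np.cos(a),np.sin(a)]),zt]
        d=R.inv().apply(t-q)*1000; q=t; out.append([round(float(u),1) for u in d])
    print(out)
rows(int(sys.argv[1]),float(sys.argv[2]))
E
python3 arc.py 6 15
```

```text
ang 189.8 r 0.032 p [0.5227 0.0813 0.1638] F [-1.2 -0.1 -5.8] gap 0.156 t 1.4167
rot err [ 0.0056  0.0026 -0.0049]
[[8.3, -0.4, -0.2], [8.2, 1.8, -0.0], [7.4, 3.8, 0.0], [6.2, 5.6, 0.0], [4.5, 7.0, 0.0], [2.5, 8.0, 0.0]]
```

Emit:
servo_tool(
  motion=[
    [8.3,-0.4,0,0,0,0,-0.8],
    [8.2,1.8,0,0,0,0,-0.8],
    [7.4,3.8,0,0,0,0,-0.8],
    [6.2,5.6,0,0,0,0,-0.8],
    [4.5,7.0,0,0,0,0,-0.8],
    [2.5,8.0,0,0,0,0,-0.8],
  ],
)

```text
t: 1.92
tcp_pos: [0.5492, 0.1188, 0.1638]
tool_rot: [0.708, 0.706, -0.002, 0.005]
force: [-1.2, -8.3, -4.9]
finger_gap: 0.152
```

```bash
python3 arc.py 12 15;python3 - <<'E'
from station import manip
from h import *
s=manip.snapshot("wrist"); cv2.imwrite("pics/w3.png",s["frame"][:,:,::-1])
E
```

```text
ang 98.8 r 0.0324 p [0.5492 0.1188 0.1638] F [-1.2 -8.3 -4.9] gap 0.152 t 1.9167
rot err [ 0.0039  0.0096 -0.0023]
[[-0.2, 8.4, -0.2], [-2.0, 8.1, 0.1], [-4.0, 7.3, 0.1], [-5.8, 6.1, 0.1], [-7.1, 4.4, 0.1], [-8.0, 2.4, 0.1], [-8.4, 0.2, 0.1], [-8.1, -2.0, 0.1], [-7.3, -4.0, 0.1], [-6.1, -5.8, 0.0], [-4.4, -7.1, 0.0], [-2.4, -8.0, -0.0]]
```

View pics/w3.png

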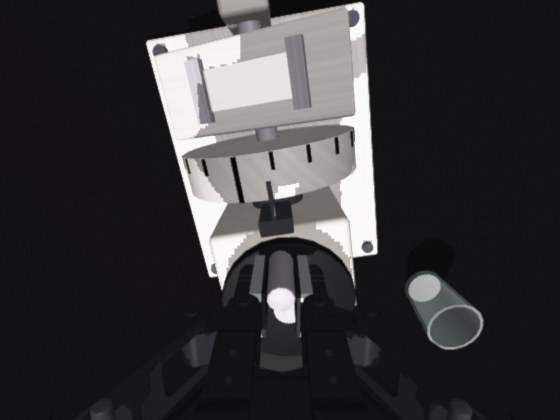

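Emit:
servo_tool(
  motion=[
    [-0.2,8.4,0,0.002,0.005,0,-0.8],
    [-2.0,8.1,0,0.002,0.004,0,-0.8],
    [-4.0,7.3,0,0,0,0,-0.8],
    [-5.8,6.1,0,0,0,0,-0.8],
    [-7.1,4.4,0,0,0,0,-0.8],
    [-8.0,2.4,0,0,0,0,-0.8],
    [-8.4,0.2,0,0,0,0,-0.8],
    [-8.1,-2.0,0,0,0,0,-0.8],
    [-7.3,-4.0,0,0,0,0,-0.8],
    [-6.1,-5.8,0,0,0,0,-0.8],
    [-4.4,-7.1,0,0,0,0,-0.8],
    [-2.4,-8.0,0,0,0,0,-0.8],
  ],
)

```text
t: 2.97
tcp_pos: [0.5636, 0.0564, 0.1639]
tool_rot: [0.706, 0.708, 0.0, -0.002]
force: [2.1, 2.0, -7.1]
finger_gap: 0.15
```

```bash
python3 arc.py 12 15
```

```text
ang 287.1 r 0.0318 p [0.5636 0.0564 0.1639] F [ 2.1  2.  -7.1] gap 0.15 t 2.9667
rot err [-0.0025 -0.0032  0.0021]
[[-1.5, -8.2, -0.1], [0.8, -8.3, 0.0], [2.9, -7.8, 0.0], [4.8, -6.8, 0.0], [6.4, -5.3, 0.0], [7.6, -3.5, 0.0], [8.2, -1.4, 0.0], [8.3, 0.8, 0.0], [7.8, 2.9, 0.0], [6.8, 4.8, 0.0], [5.3, 6.4, 0.0], [3.5, 7.6, -0.0]]
```

Emit:
servo_tool(
  motion=[
    [-1.5,-8.2,0,0,0,0,-0.8],
    [0.8,-8.3,0,0,0,0,-0.8],
    [2.9,-7.8,0,0,0,0,-0.8],
    [4.8,-6.8,0,0,0,0,-0.8],
    [6.4,-5.3,0,0,0,0,-0.8],
    [7.6,-3.5,0,0,0,0,-0.8],
    [8.2,-1.4,0,0,0,0,-0.8],
    [8.3,0.8,0,0,0,0,-0.8],
    [7.8,2.9,0,0,0,0,-0.8],
    [6.8,4.8,0,0,0,0,-0.8],
    [5.3,6.4,0,0,0,0,-0.8],
    [3.5,7.6,0,0,0,0,-0.8],
  ],
)

```text
t: 3.97
tcp_pos: [0.5421, 0.1167, 0.1638]
tool_rot: [0.706, 0.708, -0.0, 0.004]
force: [-0.2, -4.5, -6.0]
finger_gap: 0.149
```

```bash
python3 arc.py 12 18
```

```text
ang 112.0 r 0.0323 p [0.5421 0.1167 0.1638] F [-0.2 -4.5 -6. ] gap 0.149 t 3.9667
rot err [0.0044 0.0058 0.0028]
[[1.9, 9.9, -0.1], [-0.9, 10.0, 0.0], [-3.9, 9.2, 0.1], [-6.6, 7.5, 0.1], [-8.6, 5.1, 0.1], [-9.8, 2.2, 0.1], [-10.0, -0.9, 0.1], [-9.2, -3.9, 0.0], [-7.5, -6.6, 0.0], [-5.1, -8.6, -0.0], [-2.2, -9.8, -0.0], [0.9, -10.0, -0.0]]
```

Emit:
servo_tool(
  motion=[
    [1.9,9.9,0,0.002,0.003,0.001,-0.8],
    [-0.9,10.0,0,0.002,0.003,0.001,-0.8],
    [-3.9,9.2,0,0,0,0,-0.8],
    [-6.6,7.5,0,0,0,0,-0.8],
    [-8.6,5.1,0,0,0,0,-0.8],
    [-9.8,2.2,0,0,0,0,-0.8],
    [-10.0,-0.9,0,0,0,0,-0.8],
    [-9.2,-3.9,0,0,0,0,-0.8],
    [-7.5,-6.6,0,0,0,0,-0.8],
    [-5.1,-8.6,0,0,0,0,-0.8],
    [-2.2,-9.8,0,0,0,0,-0.8],
    [0.9,-10.0,0,0,0,0,-0.8],
  ],
)

```text
t: 4.97
tcp_pos: [0.5476, 0.0554, 0.1638]
tool_rot: [0.708, 0.706, 0.003, -0.005]
force: [3.4, 8.1, -7.1]
finger_gap: 0.155
```

```bash
python3 arc.py 12 18
```

```text
ang 258.0 r 0.0321 p [0.5476 0.0554 0.1638] F [ 3.4  8.1 -7.1] gap 0.155 t 4.9667
rot err [-0.0022 -0.0109 -0.0027]
[[3.6, -9.3, -0.1], [6.3, -7.8, 0.1], [8.4, -5.5, 0.1], [9.7, -2.6, 0.1], [10.0, 0.5, 0.1], [9.4, 3.6, 0.1], [7.8, 6.3, 0.1], [5.5, 8.4, 0.0], [2.6, 9.7, 0.0], [-0.5, 10.0, -0.0], [-3.6, 9.4, -0.1], [-6.3, 7.8, -0.1]]
```

Emit:
servo_tool(
  motion=[
    [3.6,-9.3,0,-0.001,-0.005,-0.001,-0.8],
    [6.3,-7.8,0,-0.001,-0.004,-0.001,-0.8],
    [8.4,-5.5,0,0,0,0,-0.8],
    [9.7,-2.6,0,0,0,0,-0.8],
    [10.0,0.5,0,0,0,0,-0.8],
    [9.4,3.6,0,0,0,0,-0.8],
    [7.8,6.3,0,0,0,0,-0.8],
    [5.5,8.4,0,0,0,0,-0.8],
    [2.6,9.7,0,0,0,0,-0.8],
    [-0.5,10.0,0,0,0,0,-0.8],
    [-3.6,9.4,0,0,0,0,-0.8],
    [-6.3,7.8,0,0,0,0,-0.8],
  ],
)

```text
t: 5.97
tcp_pos: [0.5734, 0.1124, 0.1639]
tool_rot: [0.709, 0.705, 0.0, -0.004]
force: [-1.4, 1.6, -4.3]
finger_gap: 0.152
```

```bash
python3 arc.py 12 16;python3 - <<'E'
from station import manip
from h import *
s=manip.snapshot("wrist"); cv2.imwrite("pics/w4.png",s["frame"][:,:,::-1])
E
```

```text
ang 53.0 r 0.032 p [0.5734 0.1124 0.1639] F [-1.4  1.6 -4.3] gap 0.152 t 5.9667
rot err [-0.0051 -0.0063 -0.0047]
[[-6.3, 6.3, -0.1], [-7.8, 4.4, -0.1], [-8.7, 2.0, -0.1], [-8.9, -0.4, -0.1], [-8.4, -2.9, -0.0], [-7.3, -5.1, -0.0], [-5.6, -6.9, -0.0], [-3.5, -8.2, 0.0], [-1.1, -8.8, 0.0], [1.3, -8.8, 0.1], [3.7, -8.1, 0.1], [5.8, -6.8, 0.1]]
```

View pics/w4.png

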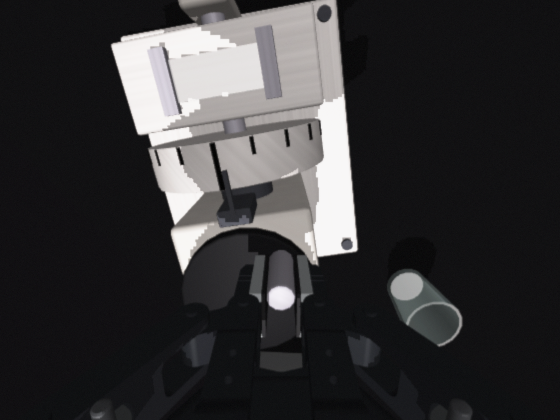

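Emit:
servo_tool(
  motion=[
    [-6.3,6.3,0,-0.002,-0.003,-0.002,-0.8],
    [-7.8,4.4,0,-0.002,-0.003,-0.002,-0.8],
    [-8.7,2.0,0,0,0,0,-0.8],
    [-8.9,-0.4,0,0,0,0,-0.8],
    [-8.4,-2.9,0,0,0,0,-0.8],
    [-7.3,-5.1,0,0,0,0,-0.8],
    [-5.6,-6.9,0,0,0,0,-0.8],
    [-3.5,-8.2,0,0,0,0,-0.8],
    [-1.1,-8.8,0,0,0,0,-0.8],
    [1.3,-8.8,0,0,0,0,-0.8],
    [3.7,-8.1,0,0,0,0,-0.8],
    [5.8,-6.8,0,0,0,0,-0.8],
  ],
)

```text
t: 7.02
tcp_pos: [0.5322, 0.0637, 0.164]
tool_rot: [0.713, 0.701, 0.006, -0.007]
force: [0.4, -1.5, -8.6]
finger_gap: 0.155
```

```bash
python3 arc.py 3 12
```

```text
ang 226.3 r 0.0319 p [0.5322 0.0637 0.164 ] F [ 0.4 -1.5 -8.6] gap 0.155 t 7.0167
rot err [-0.0025 -0.0183 -0.0158]
[[4.9, -4.5, 0.1], [5.8, -3.3, 0.1], [6.4, -2.0, 0.1]]
```

Emit:
servo_tool(
  motion=[
    [4.9,-4.5,0,-0.001,-0.006,-0.005,-0.8],
    [5.8,-3.3,0,-0.001,-0.006,-0.005,-0.8],
    [6.4,-2.0,0,0,-0.004,-0.004,-0.8],
    [0.8,0,0,0,0,0,-0.8],
  ],
)

```text
t: 7.35
tcp_pos: [0.5227, 0.0805, 0.164]
tool_rot: [0.707, 0.707, -0.001, 0.002]
force: [2.1, -0.9, -8.0]
finger_gap: 0.15
```

```bash
python3 arc.py 1 1;python3 - <<'E'
from station import manip
from h import *
s=manip.snapshot("wrist"); cv2.imwrite("pics/w5.png",s["frame"][:,:,::-1]); np.savez("pics/w5.npz",**s)
E
```

```text
ang 191.3 r 0.0321 p [0.5227 0.0805 0.164 ] F [ 2.1 -0.9 -8. ] gap 0.15 t 7.35
rot err [ 0.0015  0.0033 -0.0009]
[[0.6, -0.0, 0.0]]
```

View pics/w5.png

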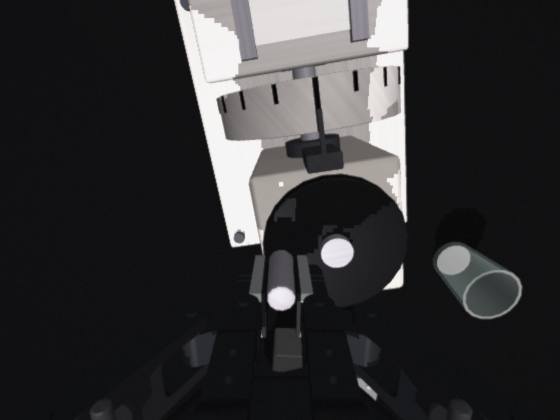

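The long mark at (318,95) now runs in line with the pointer blade. I release and rise.

Emit:
servo_tool(
  motion=[
    [0,0,0,0,0,0,-0.35],
    [0,0,0,0,0,0,-0.3],
    [0,0,0,0,0,0,-0.3],
    [0,0,-35,0,0,0,-0.3],
    [0,0,-40,0,0,0,-0.3],
    [0,0,0,0,0,0,-0.3],
  ],
)

```text
t: 7.9
tcp_pos: [0.5243, 0.0811, 0.2439]
tool_rot: [0.707, 0.707, -0.0, 0.001]
force: [0.8, 0.0, 1.3]
finger_gap: 0.353
```

```bash
python3 - <<'E'
from station import manip
from h import *
print(manip.sense()["tcp_pos"])
for n in("wrist","side"):
    s=manip.snapshot(n); cv2.imwrite(f"pics/{n}6.png",s["frame"][:,:,::-1]); np.savez(f"pics/{n}6.npz",**s)
im=np.hstack([cv2.resize(load("wrist6")["frame"][60:260,180:420],None,fx=2,fy=2),]); cv2.imwrite("pics/w6z.png",im[:,:,::-1])
im=cv2.resize(load("side6")["frame"][190:310,200:320],None,fx=4,fy=4); cv2.imwrite("pics/s6z.png",im[:,:,::-1])
E
```

```text
[0.52428145 0.08112765 0.24388549]
```

View pics/wrist6.png

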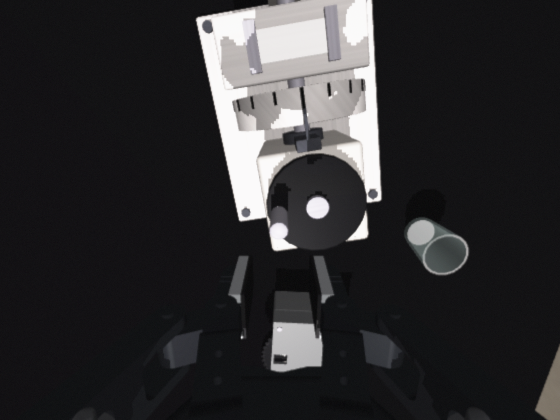

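View pics/s6z.png

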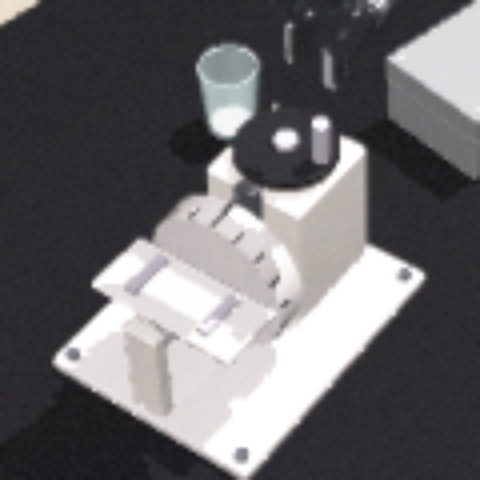

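Emit:
servo_tool(
  motion=[
    [-33,-8,0,0,0,0,-1],
    [-33,-8,0,0,0,0,-1],
    [-33,-8,0,0,0,0,-1],
    [-33,-8,0,0,0,0,-1],
    [-33,-8,5,0,0,0,-1],
    [-33,-8,10,0,0,0,-1],
    [-33,-8,10,0,0,0,-1],
    [0,0,0,0,0,0,-1],
  ],
)

```text
t: 8.67
tcp_pos: [0.4601, -0.156, 0.2082]
tool_rot: [0.705, 0.71, -0.004, -0.005]
force: [-1.0, 0.7, -0.1]
finger_gap: -0.001
```

```bash
python3 - <<'E'
from station import manip
from h import *
x=manip.sense();print(x["tcp_pos"],x["tool_rot"])
for n in("wrist","side"):
    s=manip.snapshot(n); cv2.imwrite(f"pics/{n}7.png",s["frame"][:,:,::-1]); np.savez(f"pics/{n}7.npz",**s)
E
```

```text
[ 0.46007295 -0.15599715  0.20824178] [ 0.70466976  0.70950801 -0.00371521 -0.00501091]
```

View pics/wrist7.png

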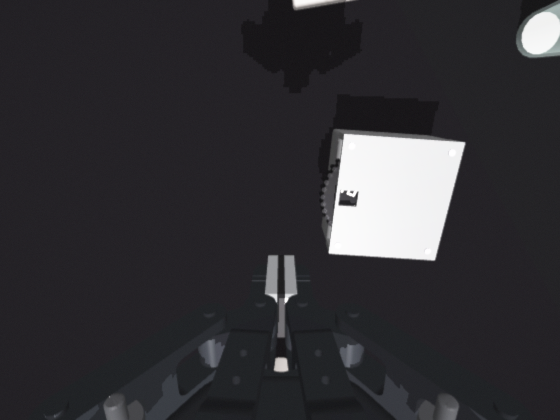

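View pics/side7.png

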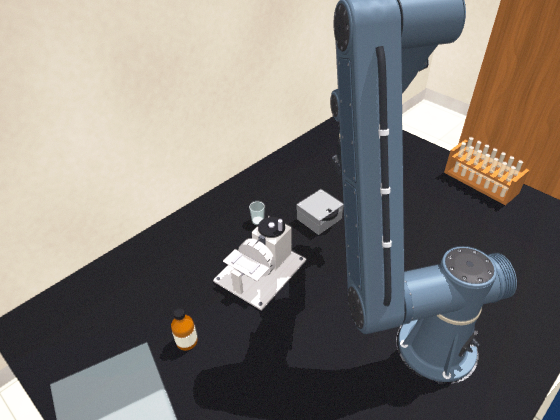

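```bash
python3 - <<'E'
from h import *
s=load("wrist7"); im=s["frame"]
z=cv2.resize(im[170:225,310:380],None,fx=8,fy=8,interpolation=cv2.INTER_CUBIC); cv2.imwrite("pics/w7z.png",z[:,:,::-1])
K=[(343.5,135),(463.5,143),(436,260),(330,253.5)]
Q=np.array([cast(s,k,.071)[:2] for k in K]);print(Q.round(4),[np.hypot(*(Q[i]-Q[(i+1)%4])).round(4) for i in range(4)],Q.mean(0))
print("window",cast(s,(348.5,197.5),.071).round(4)); print("rim left",cast(s,(320.5,196),.065).round(4))
print("tips",cast(s,(266,256),.208),cast(s,(297,256),.208),cast(s,(281,256),.208))
E
```

```text
[[ 0.514  -0.0962]
 [ 0.6231 -0.1024]
 [ 0.6189 -0.2215]
 [ 0.509  -0.2155]] [np.float64(0.1093), np.float64(0.1192), np.float64(0.1101), np.float64(0.1194)] [ 0.56624408 -0.15893168]
window [ 0.5232 -0.1551  0.071 ]
rim left [ 0.4969 -0.1556  0.065 ]
tips [ 0.45139772 -0.14710876  0.208     ] [ 0.46781755 -0.14689052  0.208     ] [ 0.4593483  -0.14700314  0.208     ]
```

View pics/w7z.png

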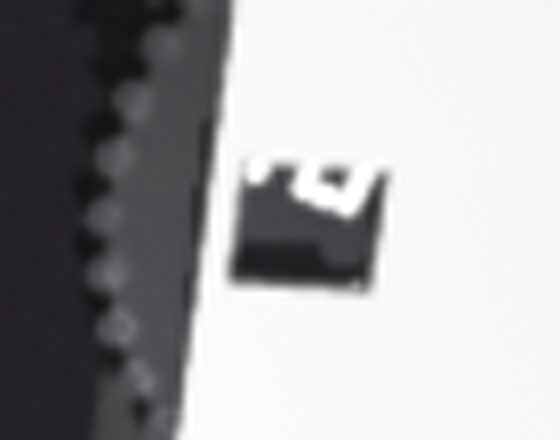

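```bash
cat > wh.py <<'E'
from h import *
from station import manip
from scipy.spatial.transform import Rotation as Ro
A=np.array([.547,-.158])
def st():
    x=manip.sense(); R=Ro.from_quat(x["tool_rot"]); M=R.as_matrix(); p=x["tcp_pos"]
    v=p[:2]-A; phi=np.arctan2(v[1],-v[0]); yaw=np.arctan2(-M[1,1],M[0,1])  # tool y dir -> world x at yaw0 (cw +)
    print("t",round(x["t"],2),"p",p.round(4),"r",np.hypot(*v).round(4),"phi",phi.round(3),"yaw",yaw.round(3),"F",x["force"].round(1),"q6",x["q"][5].round(2),"zdir",M[:,2].round(3))
    return x,R,p
def to(r,phi,z,yaw):
    x,R,p=st(); t=np.r_[A+r*np.array([-np.cos(phi),np.sin(phi)]),z]
    T=Ro.from_euler("z",-yaw)*Ro.from_matrix([[0,1,0],[1,0,0],[0,0,-1]])
    print("d tool mm",(R.inv().apply(t-p)*1000).round(1),"rv",(R.inv()*T).as_rotvec().round(3))
E
python3 -c "
from wh import *
to(.066,.45,.048,.45)"
```

```text
t 8.77 p [ 0.4606 -0.152   0.2091] r 0.0866 phi 0.069 yaw -0.009 F [-0.4  1.3  1.4] q6 -0.56 zdir [-0.012  0.005 -1.   ]
d tool mm [ 21.7  29.1 160.9] rv [-0.013 -0.002  0.459]
```

Emit:
servo_tool(
  motion=[
    [0,0,25,-0.004,0,0.115,-1],
    [0,0,30,-0.004,0,0.115,-1],
    [0,0,30,-0.004,0,0.115,-1],
    [0,0,25,0,0,0.115,-1],
    [0,0,0,0,0,0,-1],
  ],
)

```text
t: 9.18
tcp_pos: [0.4633, -0.147, 0.0974]
tool_rot: [0.852, 0.524, 0.003, 0.001]
force: [0.6, 0.5, 0.0]
finger_gap: -0.0
```

```bash
python3 -c "
from wh import *
to(.066,.45,.048,.45)"
```

```text
t 9.18 p [ 0.4633 -0.147   0.0974] r 0.0844 phi 0.131 yaw 0.469 F [0.6 0.5 0. ] q6 -0.08 zdir [ 0.007  0.001 -1.   ]
d tool mm [26.5 13.4 49.6] rv [ 0.005 -0.004 -0.019]
```

Emit:
servo_tool(
  motion=[
    [9,4,17,0.002,0,-0.01,-1],
    [9,4,17,0,0,-0.01,-1],
    [9,4,15,0,0,0,-1],
    [0,0,0,0,0,0,-1],
  ],
)

```text
t: 9.52
tcp_pos: [0.4882, -0.1224, 0.0492]
tool_rot: [0.842, 0.54, 0.003, -0.0]
force: [-0.1, 0.4, 0.3]
finger_gap: -0.003
```

```bash
python3 - <<'E'
from wh import *
to(.058,.45,.048,.45)
s=manip.snapshot("wrist"); cv2.imwrite("pics/w8.png",s["frame"][:,:,::-1])
E
```

```text
t 9.52 p [ 0.4882 -0.1224  0.0492] r 0.0687 phi 0.544 yaw 0.43 F [-0.1  0.4  0.3] q6 -0.05 zdir [ 0.004  0.004 -1.   ]
d tool mm [-6.7 10.3  1.1] rv [ 0.002 -0.005  0.02 ]
```

View pics/w8.png

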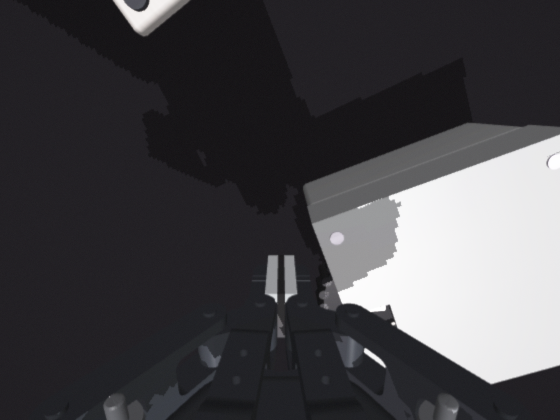

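Emit:
servo_tool(
  motion=[
    [-3.5,4,1,0,0,0.01,-1],
    [-3.2,4,0,0,0,0.01,-1],
    [0,1,0,0,0,0,-1],
    [0,1,0,0,0,0,-1],
  ],
)

```text
t: 9.9
tcp_pos: [0.4904, -0.1306, 0.0522]
tool_rot: [0.846, 0.533, 0.001, -0.004]
force: [-2.8, 1.9, -1.0]
finger_gap: -0.003
```

```bash
python3 - <<'E'
from wh import *
to(.058,.45,.048,.45)
E
```

```text
t 9.9 p [ 0.4904 -0.1306  0.0522] r 0.0628 phi 0.451 yaw 0.446 F [-2.8  1.9 -1. ] q6 -0.04 zdir [-0.003  0.007 -1.   ]
d tool mm [-0.1  4.9  4.1] rv [-0.006 -0.005  0.004]
```

Emit:
servo_tool(
  motion=[
    [0,1.5,3,0,0,0,-1],
    [0,1.5,0,0,0,0,-1],
  ],
)

```text
t: 10.07
tcp_pos: [0.4902, -0.131, 0.0501]
tool_rot: [0.846, 0.533, -0.001, -0.006]
force: [-3.3, 2.3, -1.9]
finger_gap: 0.003
```

```bash
python3 - <<'E'
from wh import *
to(.058,.45,.048,.45)
s=manip.snapshot("wrist"); cv2.imwrite("pics/w9.png",s["frame"][:,:,::-1])
E
```

```text
t 10.07 p [ 0.4902 -0.131   0.0501] r 0.0629 phi 0.443 yaw 0.447 F [-3.3  2.3 -1.9] q6 -0.05 zdir [-0.008  0.01  -1.   ]
d tool mm [0.4 4.9 2.1] rv [-0.012 -0.006  0.003]
```

View pics/w9.png

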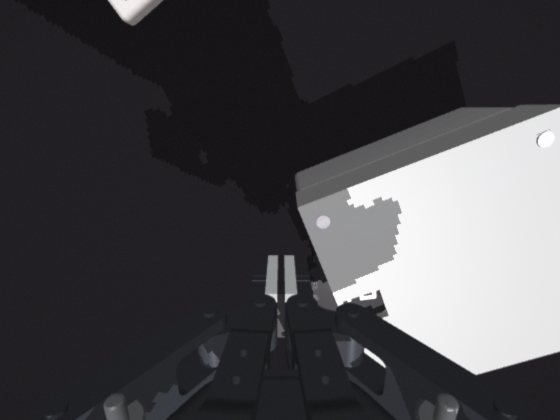

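Emit:
servo_tool(
  motion=[
    [-5,2.0,1,-0.003,0,-0.08,-1],
    [-5,2.0,0,-0.003,0,-0.08,-1],
    [-5,2.0,0,-0.003,0,-0.08,-1],
    [-5,2.0,0,-0.003,0,-0.08,-1],
    [-5,2.0,0,0,0,-0.08,-1],
  ],
)

```text
t: 10.53
tcp_pos: [0.4843, -0.1547, 0.0495]
tool_rot: [0.716, 0.698, 0.0, -0.01]
force: [-6.1, 0.7, 1.8]
finger_gap: -0.002
```

```bash
python3 - <<'E'
from wh import *
to(.060,0,.048,0)
s=manip.snapshot("wrist"); cv2.imwrite("pics/w10.png",s["frame"][:,:,::-1])
E
```

```text
t 10.53 p [ 0.4843 -0.1547  0.0495] r 0.0628 phi 0.052 yaw 0.027 F [-6.1  0.7  1.8] q6 -0.51 zdir [-0.013  0.014 -1.   ]
d tool mm [-3.2  2.8  1.4] rv [-0.013 -0.014 -0.027]
```

View pics/w10.png

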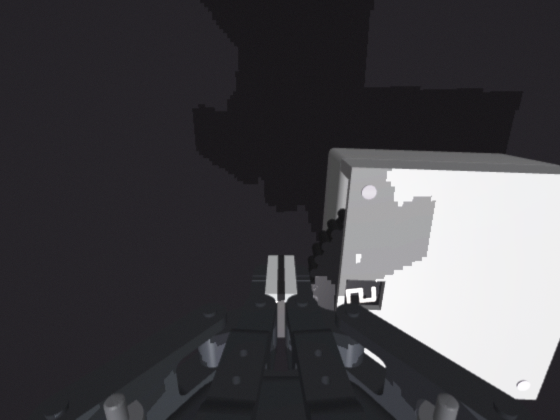

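```bash
python3 - <<'E'
import cv2
im=cv2.imread("pics/w10.png")[270:320,335:400]; z=cv2.resize(im,None,fx=8,fy=8,interpolation=cv2.INTER_CUBIC)
cv2.imwrite("pics/w10z.png",cv2.rotate(z,cv2.ROTATE_90_COUNTERCLOCKWISE))
E
```

```text
(no output)
```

View pics/w10z.png

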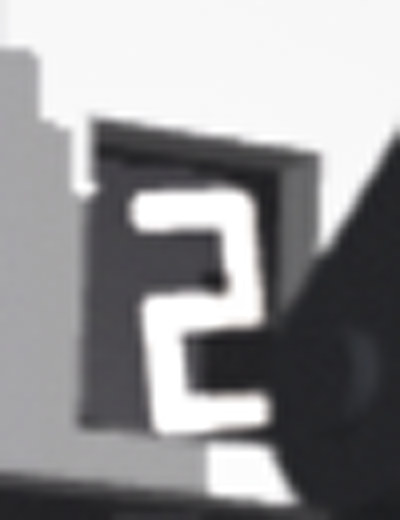

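The 2 shows near the centre of the window, so the wheel rolls with the finger. I continue this stroke.

Emit:
servo_tool(
  motion=[
    [-5,1.8,0.5,-0.003,-0.003,-0.08,-1],
    [-5,1.8,0.5,-0.003,-0.003,-0.08,-1],
    [-5,1.8,0,-0.003,-0.003,-0.08,-1],
    [-5,1.8,0,-0.003,-0.003,-0.08,-1],
    [-5,1.8,0,0,0,-0.08,-1],
  ],
)

```text
t: 11.0
tcp_pos: [0.4885, -0.1805, 0.0494]
tool_rot: [0.553, 0.833, -0.002, -0.007]
force: [-6.9, -2.3, 0.3]
finger_gap: -0.0
```

```bash
python3 - <<'E'
from wh import *
to(.075,-.36,.048,-.36)
s=manip.snapshot("wrist"); cv2.imwrite("pics/w11.png",s["frame"][:,:,::-1])
E
```

```text
t 11.0 p [ 0.4885 -0.1805  0.0494] r 0.0627 phi -0.367 yaw -0.399 F [-6.9 -2.3  0.3] q6 -0.96 zdir [-0.015  0.005 -1.   ]
d tool mm [  0.9 -12.2   1.6] rv [-0.012 -0.01   0.038]
```

View pics/w11.png

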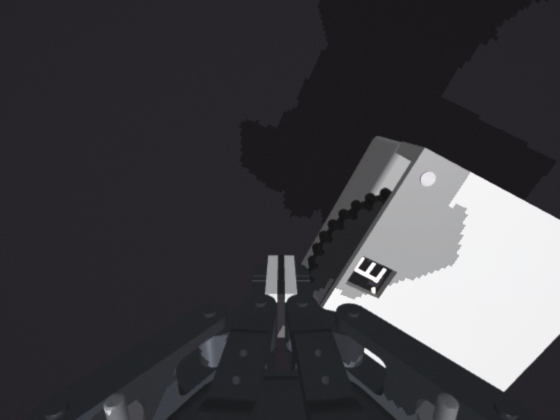

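Emit:
servo_tool(
  motion=[
    [0,-7,0.5,-0.006,-0.005,0.02,-1],
    [0,-6,0.5,-0.006,-0.005,0.02,-1],
    [8.7,0.5,0,0,0,0.115,-1],
    [8.7,0.5,0,0,0,0.115,-1],
    [8.7,0.5,0,0,0,0.115,-1],
    [8.7,0.5,0,0,0,0.115,-1],
    [8.7,0.5,0,0,0,0.115,-1],
    [8.7,0.5,0,0,0,0.115,-1],
    [8.7,0.5,0,0,0,0.115,-1],
    [0,0,0,0,0,0,-1],
  ],
)

```text
t: 11.88
tcp_pos: [0.4881, -0.1373, 0.0521]
tool_rot: [0.861, 0.508, 0.009, 0.017]
force: [-0.6, 0.9, -0.4]
finger_gap: 0.001
```

```bash
python3 - <<'E'
from wh import *
to(.0635,.46,.048,.46)
E
```

```text
t 11.88 p [ 0.4881 -0.1373  0.0521] r 0.0625 phi 0.338 yaw 0.506 F [-0.6  0.9 -0.4] q6 0.01 zdir [ 0.033 -0.019 -0.999]
d tool mm [ 7.5 -2.   4. ] rv [ 0.038  0.002 -0.046]
```

Emit:
servo_tool(
  motion=[
    [0,-5,1,0.015,0,-0.02,-1],
    [4,-3,1,0.012,0,-0.02,-1],
    [4,0,1,0.01,0,0,-1],
    [0,0,0,0,0,0,-1],
  ],
)

```text
t: 12.22
tcp_pos: [0.4876, -0.1287, 0.0499]
tool_rot: [0.849, 0.529, 0.002, 0.004]
force: [1.6, -0.3, 0.6]
finger_gap: 0.002
```

```bash
python3 - <<'E'
from wh import *
to(.0635,.46,.048,.46)
s=manip.snapshot("wrist"); cv2.imwrite("pics/w12.png",s["frame"][:,:,::-1])
E
```

```text
t 12.22 p [ 0.4876 -0.1287  0.0499] r 0.0662 phi 0.459 yaw 0.456 F [ 1.6 -0.3  0.6] q6 -0.02 zdir [ 0.007 -0.006 -1.   ]
d tool mm [0.1 2.7 1.9] rv [0.009 0.002 0.004]
```

View pics/w12.png

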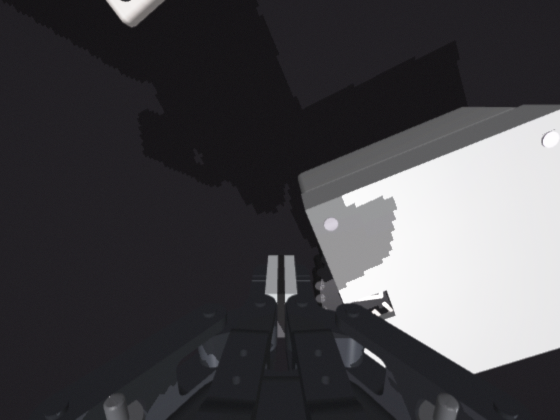

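Clear and in position. I press on and stroke about 0.7 rad, then look.

Emit:
servo_tool(
  motion=[
    [0,3,1,0.005,0,0,-1],
    [0,1.5,0.5,0,0,0,-1],
    [0,1.5,0,0,0,0,-1],
    [-5,1.9,0,-0.003,-0.002,-0.08,-1],
    [-5,1.9,0,-0.003,-0.002,-0.08,-1],
    [-5,1.9,0,-0.003,-0.002,-0.08,-1],
    [-5,1.9,0,-0.003,-0.002,-0.08,-1],
    [-5,1.9,0,-0.003,-0.002,-0.08,-1],
    [-5,1.9,0,-0.003,-0.002,-0.08,-1],
    [-5,1.9,0,-0.003,-0.002,-0.08,-1],
    [-5,1.9,0,-0.003,-0.002,-0.08,-1],
  ],
)

```text
t: 13.18
tcp_pos: [0.4846, -0.1669, 0.0471]
tool_rot: [0.625, 0.78, -0.006, -0.003]
force: [-5.6, -0.3, 4.4]
finger_gap: 0.001
```

```bash
python3 - <<'E'
from wh import *
to(.075,-.36,.048,-.36)
s=manip.snapshot("wrist"); cv2.imwrite("pics/w13.png",s["frame"][:,:,::-1])
E
```

```text
t 13.18 p [ 0.4846 -0.1669  0.0471] r 0.0631 phi -0.141 yaw -0.219 F [-5.6 -0.3  4.4] q6 -0.75 zdir [-0.013 -0.005 -1.   ]
d tool mm [-15.4 -11.4  -0.7] rv [-0.014  0.001 -0.141]
```

View pics/w13.png

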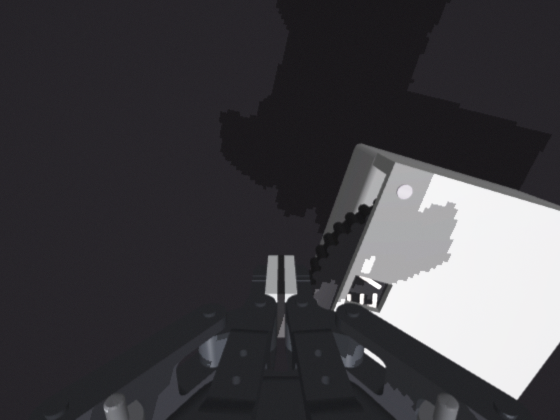

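Emit:
servo_tool(
  motion=[
    [-5,1.9,0,-0.004,0,-0.07,-1],
    [-5,1.9,0,-0.004,0,-0.07,-1],
    [-5,1.9,0,-0.004,0,-0.06,-1],
  ],
)

```text
t: 13.48
tcp_pos: [0.488, -0.1801, 0.0469]
tool_rot: [0.538, 0.843, -0.003, -0.007]
force: [-6.4, -3.2, 5.0]
finger_gap: -0.002
```

```bash
python3 - <<'E'
from wh import *
to(.075,-.36,.048,-.36)
s=manip.snapshot("wrist"); cv2.imwrite("pics/w14.png",s["frame"][:,:,::-1])
E
```

```text
t 13.48 p [ 0.488  -0.1801  0.0469] r 0.063 phi -0.358 yaw -0.435 F [-6.4 -3.2  5. ] q6 -0.99 zdir [-0.015  0.002 -1.   ]
d tool mm [  0.8 -12.   -0.9] rv [-0.013 -0.007  0.075]
```

View pics/w14.png

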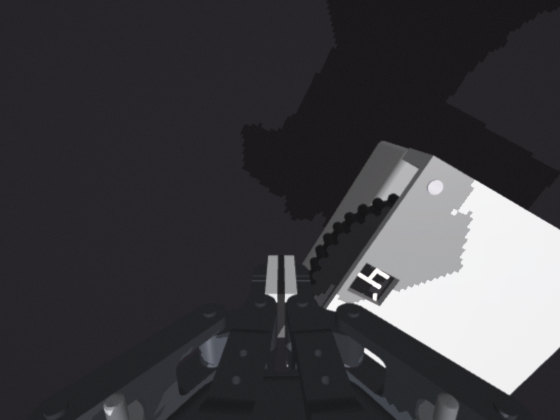

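Emit:
servo_tool(
  motion=[
    [0,-8,0,-0.006,-0.003,0.0,-1],
    [0,-12,-10,-0.006,-0.003,0.06,-1],
    [0,-5,-35,0,0,0.1,-1],
    [0,0,-35,0,0,0.11,-1],
    [0,0,-35,0,0,0.11,-1],
    [0,0,-20,0,0,0.05,-1],
    [0,0,0,0,0,0,-1],
  ],
)

```text
t: 14.12
tcp_pos: [0.4677, -0.1974, 0.186]
tool_rot: [0.713, 0.701, 0.0, 0.003]
force: [0.1, -0.1, 0.0]
finger_gap: -0.001
```

```bash
python3 - <<'E'
from wh import *
to(.0635,.43,.048,.43)
s=manip.snapshot("wrist"); cv2.imwrite("pics/w15.png",s["frame"][:,:,::-1]);np.savez("pics/w15.npz",**s)
u,v=proj(s,[.5232,-.1555,.068]).astype(int); print(u,v)
z=cv2.resize(s["frame"][v-30:v+30,u-35:u+35],None,fx=8,fy=8,interpolation=cv2.INTER_CUBIC); cv2.imwrite("pics/w15z.png",z[:,:,::-1])
print(u-35,v-30)
E
```

```text
t 14.12 p [ 0.4677 -0.1974  0.186 ] r 0.0885 phi -0.461 yaw 0.016 F [ 0.1 -0.1  0. ] q6 -0.6 zdir [ 0.005 -0.005 -1.   ]
d tool mm [ 66.8  19.8 137.8] rv [0.006 0.003 0.414]
344 155
309 125
```

View pics/w15.png

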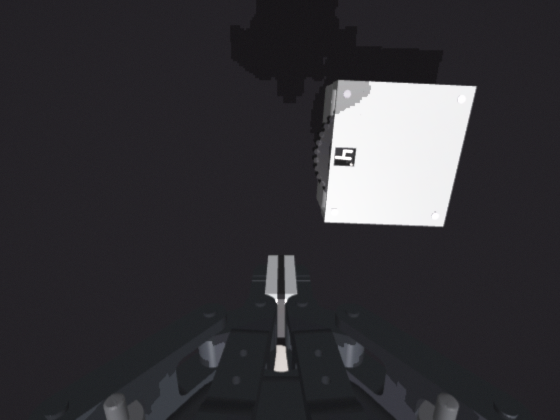

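View pics/w15z.png

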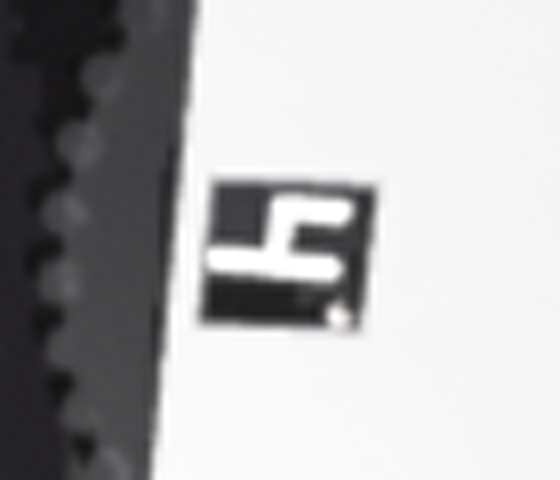

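```bash
python3 - <<'E'
from h import *
s=load("wrist15" if 0 else "w15"); f=lambda x,y:(309+x/8,125+y/8)
K=[(340/1,82),(474,88),(443.5,226),(325,221)]
Q=np.array([cast(s,k,.071)[:2] for k in K]); print(Q.round(4),[np.hypot(*(Q[i]-Q[(i+1)%4])).round(4) for i in range(4)])
C=Q.mean(0); e=(Q[1]-Q[0])+(Q[2]-Q[3])+ [ -(Q[3]-Q[0])[1]*-1*-1*0,0]; e2=Q[0]-Q[3]+Q[1]-Q[2]
yaw=np.degrees([np.arctan2(e[1],e[0]),np.arctan2(-e2[0],e2[1])]); print("C",C,"yaw",yaw)
for y in yaw:
    t=np.radians(y); ex=np.array([np.cos(t),np.sin(t)]); ey=np.array([-ex[1],ex[0]])
    A=C-.019*ex
    W=[cast(s,f(*k),.071)[:2] for k in [(213,180),(378,184),(362,328),(200,322)]]; W=np.mean(W,0)
    print("window local",((W-C)@ex).round(4),((W-C)@ey).round(4))
    for nm,a,b in (("Lbar",(290,207),(345,211)),("Rbar",(215,259),(335,267)),("cen",(280,234),(280,234))):
        P,P2=[cast(s,f(*k),.065)[:2] for k in (a,b)]
        v=(P+P2)/2-A; d=P2-P; print(nm,(v@ex).round(4),(v@ey).round(4),"ang",np.arctan2(v@ey,-(v@ex)).round(3),"dir",np.arctan2(-(d@ey),d@ex).round(3))
E
```

```text
[[ 0.516  -0.0968]
 [ 0.6229 -0.1029]
 [ 0.6178 -0.2215]
 [ 0.508  -0.2145]] [np.float64(0.1071), np.float64(0.1187), np.float64(0.1101), np.float64(0.118)]
C [ 0.56615569 -0.15891167] yaw [-3.45678391 -3.17834058]
window local -0.0431 0.0005
Lbar -0.0201 0.0045 ang 0.221 dir 0.028
Rbar -0.0241 -0.0015 ang -0.063 dir 0.023
cen -0.0239 0.0017 ang 0.069 dir -0.0
window local -0.0431 0.0007
Lbar -0.0201 0.0047 ang 0.231 dir 0.033
Rbar -0.0241 -0.0013 ang -0.054 dir 0.028
cen -0.0239 0.0019 ang 0.078 dir -0.0
```

```bash
python3 - <<'E'
from h import *
from station import manip
s=manip.snapshot("scene"); a=load("scene0")["frame"][:,:,::-1]; b=s["frame"][:,:,::-1]
z=np.vstack([cv2.resize(x[150:290,190:480],None,fx=2,fy=2) for x in (a,b)]); cv2.imwrite("pics/end.png",z)
# numeric dial check on wrist6
im=load("wrist6")["frame"][60:160,220:380]; cv2.imwrite("pics/w6d.png",cv2.resize(im,None,fx=5,fy=5,interpolation=cv2.INTER_CUBIC)[:,:,::-1])
E
```

```text
(no output)
```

View pics/end.png

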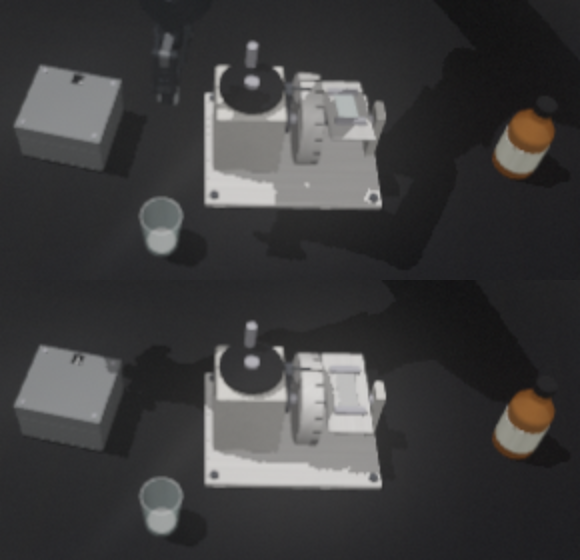

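View pics/w6d.png

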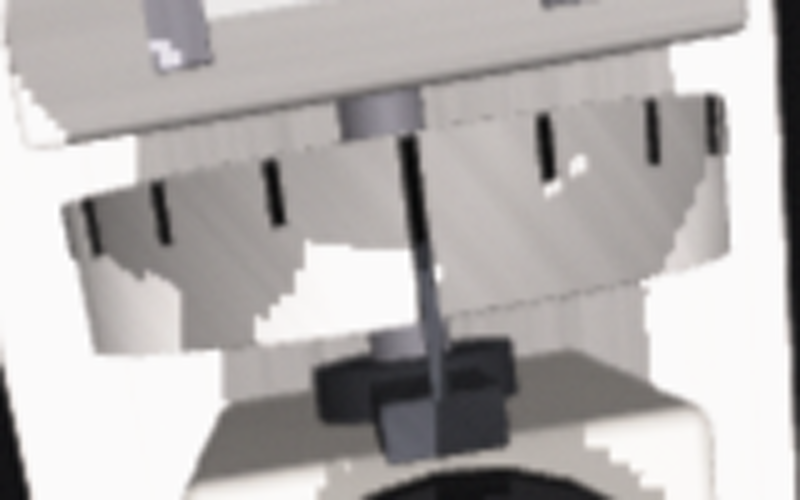

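The long mark (zoom x≈413) runs straight into the pointer blade, the plate is level, and the beaker and bottle are in their starting places. The 4 is centred to within about 1 mm and the hand is clear, so I hand in.

```bash
python3 -c "
from station import manip
x=manip.sense();print(x['t'],x['force'],x['tcp_pos']);manip.sign_off()"
```

```text
14.2167 [ 0.04302055 -0.17348892 -0.26416907] [ 0.46604779 -0.19615796  0.18289666]
the job is handed in; nothing more can be done
```

I set the dial first, then the counter, and handed the job in at about 14.2 s of the 67 s allowed; no verdict came back.

- **Dial:** I gripped the crank pin lightly and cranked three full turns clockwise, then let go. In the last wrist close-up of the dial the long mark ran straight into the pointer blade and the plate looked level. The pin ended on the stage's -x side to within about 3 degrees of crank, which is under 0.001 rad on the dial.
- **Counter:** I rolled the thumbwheel with the shut fingers against its rim, in two strokes, from about 1½ up to 4. The 4 stood about 1 mm off centre after correcting for viewing angle. That puts the joint at about 2.47 to 2.48 rad, against 2.313 to 2.713 allowed.
- **Hand clear:** The fingers were up at z = 0.183 m with the force reading near zero.
- **Bystanders:** The beaker and bottle look unmoved in the before and after pictures. I did not recheck the jar in the last picture, though the arm never went near it.

Two small things disagreed. The window measured about 0.6 mm off the box's centre line, which I corrected for. During the return between the two strokes the arm drifted in to about the radius where it touches the wheel; the force stayed near zero, and the digit was read again afterwards.

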